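# Pin the tray stack and hold its lid open for the bulb

### The job

First, with the lid still shut, take the lock pin out of its wooden stand, push it fully down through the tray's ear and the bracket's ear under it, so that the stack cannot tip, and let go of the pin. Then lift the lid of the top tray and finish while holding it open with the gripper, still, at 45 degrees, so that I can reach the bulb: the lid falls shut if you let go. Leave the torch, the funnel and the carton where they stand.

Things in the scene. Friction and masses are not known exactly. Their poses are not given: they have to be found in the camera images.
- rack: Stack of three clear trays with grey rims, a bulb in each, fixed; all in mm: 140 deep (x), 160 wide (y), 150 high. Origin: centre of underside; -x is its front, towards the robot; z up. On its right (-y) a grey plastic ear, 44 along x, 8 thick, juts out from y -80 to -142, top at z 125. 4 below it is a 6 thick steel ear on an outer bracket (upright at y -152 to -156, 113 high); open beneath.
- ear_hole (a point): Centre of the mouth of the pin hole, on the top face of the grey ear (rack frame x 0, y -125, z 125 mm), 45 outside the trays' side wall; axes as the rack's. The upright hole, 14 mm in diameter with a 2 chamfer, goes through both ears in line.
- pin: Loose lock pin, 83 mm long, about 60 g: steel shank 10 in diameter and 45 long with a tapered tip, then a black round head 21 in diameter and 38 tall whose flat underside stops on the ear. Origin: tip of the shank; z runs up to the head. Starts upright in the stand, its tip 5 above the shelf, the head's underside on the stand's top.
- pin_head (a point): Point to grip on the pin's axis, 70 mm above the tip (25 above the head's underside, 13 below its top).
- stand: Fixed wooden block 60 x 60 x 50 mm high with an upright 12 hole, 47 deep, that keeps the pin. Origin: centre of its underside.
- lid (a joint): Opening angle of the top tray's lid, rad: 0 shut (level), grows as the front edge rises; 45 degrees is 0.785; stop at 1.9. Hinged without spring on the stack's rear rim; 0.2 kg or so; falls shut from anything below about 1.5.
- lid_hinge (a point): Middle of the lid's hinge line, on the rear rim (rack frame x 70, y 0, z 150 mm). The hinge line runs along the rack's y axis. The axes of this point turn with the lid: x points from the lid's front to the hinge, z up out of the lid.
- lid_tab (a point): Point to grip on the lid's black pull tab, mid-thickness and mid-width, 170 mm in front of the hinge line (lid frame x -170, z 5). The tab is 24 wide (y), 10 thick, and sticks out 40 from the lid's front edge, 26 of it behind this point; only the shelf lies below it. The lid is a clear panel 144 x 166 x 5 with grey edges. Axes turn with the lid, as lid_hinge.
- torch: Black torch standing on its lens, 52 mm in diameter at the foot, 145 tall, with a twisting knob at the top. Origin: centre of its underside.
- funnel: Orange plastic funnel, mouth down, 110 mm in diameter, 110 mm tall. Origin: centre of its underside.
- carton: Cardboard carton 70 x 70 x 120 mm high. Origin: centre of its underside.

How it is judged:
By the outcome, as a careful person would: the job done as asked, in the order asked, and still so for the second after the job is handed in, while the arm keeps its last pose, push and grip.
It also fails if it takes over 58 s, if anything falls off the work surface, if the arm or the gripper's body presses on something with over 40 N, if the wrist force passes 120 N, or if a joint passes its speed limit or range.

### The arm

A 6-joint arm with a two-finger parallel gripper is mounted at the origin on the work surface. World frame = base frame: x ahead of the robot, y to its left, z up, the work surface at z = 0. Lengths are in mm, angles in rad, forces in N, time in s.
With the tool pointing down it reaches from about 325 to 875 mm from the base axis. Payload 4.4 kg.
Tool frame: the origin (TCP) lies between the finger pads; the fingertips stand 25 mm ahead of it and the grasp point (between the pads) lies 6 mm ahead of it; z points along the fingers, y is the line along which they close (so a half turn about z gives the same grasp; the last joint's range is limited). The gripper opens to 85 mm and grips with 20 to 120 N. Pads are 22 mm wide; open, the fingers measure 114 mm over their backs; the gripper's body (76 mm by 85 mm) begins 54 mm behind the grasp point. The pads swing forward as they close: fully open they stand 13 mm farther back than shut.
Start: joints at [-1.367, 0.207, 1.542, -0, 1.393, -0.15], TCP at [199.744, -539.193, 235.882] pointing down, gripper open.
Joint ranges: [-2.73, 2.73], [-0.86, 2.22], [0.23, 2.46], [-1.11, 4.25], [0.08, 2.63], [-2.82, 2.82]. Speed limits (rad/s): [2.79, 2.79, 3.14, 3.14, 3.14, 3.14].

### API

Orientations are given as a 3x3 rotation matrix whose columns are the frame's x, y, z axes.
In Python, from station import get_state, capture, finish_job gives the robot as it stands. The module is installed in compiled form; this text tells all that it offers.
- The arm moves only by the tool move_arm, never from a script. Its arguments are lists of equal length, an entry for each row: "fingers": the finger opening in m, from 0 to 0.0854; "travel": the shift along the tool's x, y, z in m, a list of three; "turn": the turn about the tool's z in rad. A call has 1 to 10 rows; each row is the pose to reach, as a shift and turn from the pose commanded when the call began, along the tool's axes at that moment; what a row does not reach only later rows make up. A row lasts 1/8 s, in which the tool goes at most 62.5 mm and 10.7 degrees, less where a joint would pass 70% of its speed; a pose out of reach is approached as far as the arm can. A call with a gripper value outside its range is refused whole. The fingers move at their own pace and stop on an object; "force" is the grip in N (left out, the last holds). Time passes only in rows, so rows that repeat a pose let the fingers close. It gives the time, the measured TCP pose, the force, the opening and the grip force at its end, in the units of the state.
- get_state(): the state, without advancing time (a new reading comes with each control period).
- capture(name): name is "scene" or "top"; returns a dict with "img" (420x560x3 uint8, blue, green, red), "z_map" (420x560 float32, mm along the optical axis (not along the pixel's ray), 0 where there is no reading), "camera_matrix" (3x3 intrinsics, pixels), "cam_to_world" (4x4, takes a point from camera to world coordinates). Camera axes: x right, y down, z forward; pixel columns grow to the right and rows downward; lengths in mm; the calibration is good to about 2 mm. A picture is of the moment at which its call begins.
- finish_job(): hands the job in; it is judged then, once.
The state is a dict: "time": time; "q": joint angles; "joint_vel": joint speeds; "effort": joint torques, N m; "ee_pos": TCP position; "tool_rot": TCP orientation; "force": force on the tool from outside, world axes, zero at the start; "torque": the same for the moment, N m; "grip_width": finger opening in mm; "grasp_force": force on a finger pad.
Only numpy, scipy, OpenCV 4.12 (cv2) and the standard library are available. Lean on these libraries where they do the work, as an engineer would, in place of code of your own. Each camera call takes 0.05 s, during which the arm holds its last target. There are 200 camera calls.

## Working session

There is one attempt and no reset: what is moved stays moved. The work goes in short steps, Python scripts to look and compute and a tool call to move; the robot and the scene stay as the last step left them, time stands still between calls to the robot, and variables do not carry over. Pictures are saved under pics/ and viewed, at most 10 in all, crops included, and the job is handed in when it is done.

Besides the shell and the picture viewer there is one more tool, called after ">>>" as name(argument=value, ...) on one line, values as JSON. move_arm: Moves the arm, as the interface text tells. Its arguments: {"type":"object","properties":{"fingers":{"type":"array"},"travel":{"type":"array"},"turn":{"type":"array"},"force":{"type":"number"}},"required":["fingers","travel","turn"]}

```bash
mkdir -p pics
python3 - <<'E'
from station import get_state, capture
import cv2,numpy as np
s=get_state();print(s)
for n in("scene","top"):
    c=capture(n);cv2.imwrite(f"pics/{n}0.png",c["img"]);np.savez(f"{n}0.npz",**c)
    print(n,c["camera_matrix"].round(1).tolist(),c["cam_to_world"].round(3).tolist())
E
```

```text
{'time': 0.0, 'q': array([-1.36648699e+00,  2.07442233e-01,  1.54297293e+00, -2.00468118e-05,
        1.39349885e+00, -1.50512884e-01]), 'joint_vel': array([-0.00065524, -0.00108892, -0.00125191,  0.00254195,  0.0001809 ,
        0.00058328]), 'effort': array([ 1.32662521e-03, -3.83033144e+01, -2.91599518e+01, -4.06408049e-05,
        1.04514248e-02,  2.01920068e-05]), 'ee_pos': array([ 199.59018747, -538.44267719,  234.70413066]), 'tool_rot': array([[ 9.37707112e-01,  3.47426440e-01, -4.90304821e-04],
       [ 3.47426630e-01, -9.37704425e-01,  2.26907447e-03],
       [ 3.28575463e-04, -2.29807222e-03, -9.99997305e-01]]), 'force': array([-0.75272992, -0.07471226, -0.40984421]), 'torque': array([-0.02606813, -0.0327884 ,  0.00164092]), 'grasp_force': 0.0, 'grip_width': 85.5796477402983}
scene [[472.9, 0.0, 278.9], [0.0, 472.9, 205.5], [0.0, 0.0, 1.0]] [[0.875, 0.253, -0.412, 987.187], [0.484, -0.488, 0.726, -746.771], [-0.017, -0.835, -0.55, 683.873], [0.0, 0.0, 0.0, 1.0]]
top [[413.5, 0.0, 287.7], [0.0, 413.5, 211.5], [0.0, 0.0, 1.0]] [[-0.002, -0.994, 0.113, 452.019], [-0.999, -0.002, -0.032, 7.561], [0.032, -0.113, -0.993, 1060.585], [0.0, 0.0, 0.0, 1.0]]
```

View pics/scene0.png

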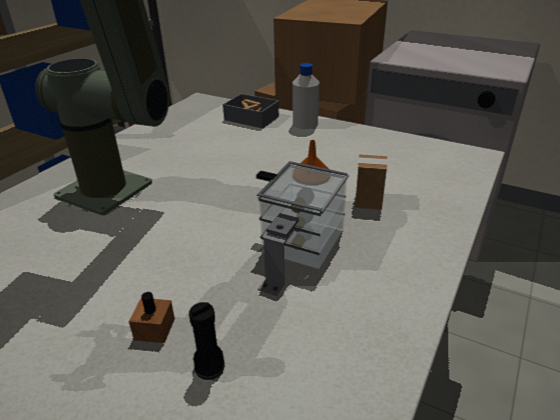

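View pics/top0.png

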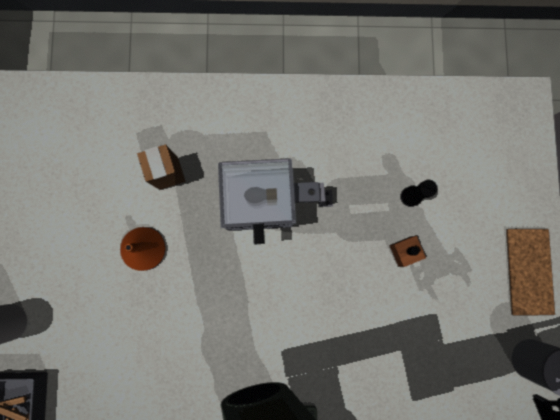

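The scene view shows the stand and pin at about (150,300), the torch at (205,340), the rack at (300,215) with its ear at (285,225), and the tab at (266,176). In the top view the pin is at (413,251), the ear at (311,192) and the tab at (259,234). I'll enlarge these.

Run:
```python
import cv2,numpy as np
t=cv2.imread("pics/top0.png");s=cv2.imread("pics/scene0.png")
def crop(im,x,y,w,h,k): 
    o=cv2.resize(im[y:y+h,x:x+w],None,fx=k,fy=k,interpolation=cv2.INTER_CUBIC)
    o=cv2.convertScaleAbs(o,alpha=1.6,beta=10)
    for i in range(0,w,10): cv2.line(o,(i*k,0),(i*k,5 if i%50 else 15),(0,255,255),1)
    for i in range(0,h,10): cv2.line(o,(0,i*k),(5 if i%50 else 15,i*k),(0,255,255),1)
    return o
a=crop(t,210,150,130,100,4) # 520x400
b=crop(t,380,220,60,60,4)
cv2.imwrite("pics/topc.png",np.hstack([a,cv2.copyMakeBorder(b,0,160,0,0,cv2.BORDER_CONSTANT)]))
a=crop(s,245,150,110,150,4);b=crop(s,120,280,70,70,4)
cv2.imwrite("pics/scc.png",np.hstack([a,cv2.copyMakeBorder(b,0,320,0,0,cv2.BORDER_CONSTANT)]))
```

```text
(no output)
```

View pics/topc.png

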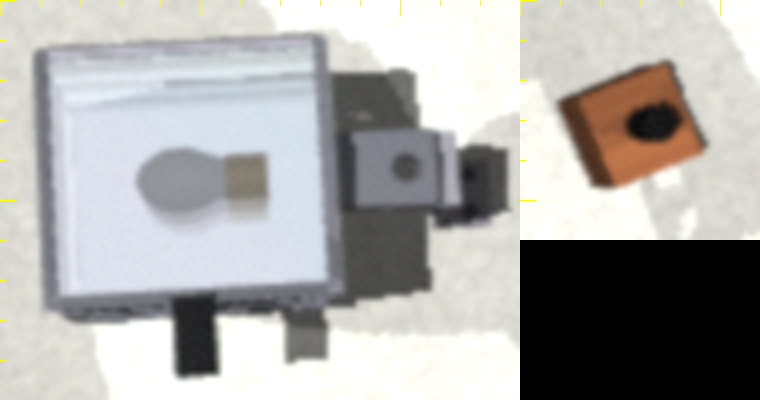

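View pics/scc.png

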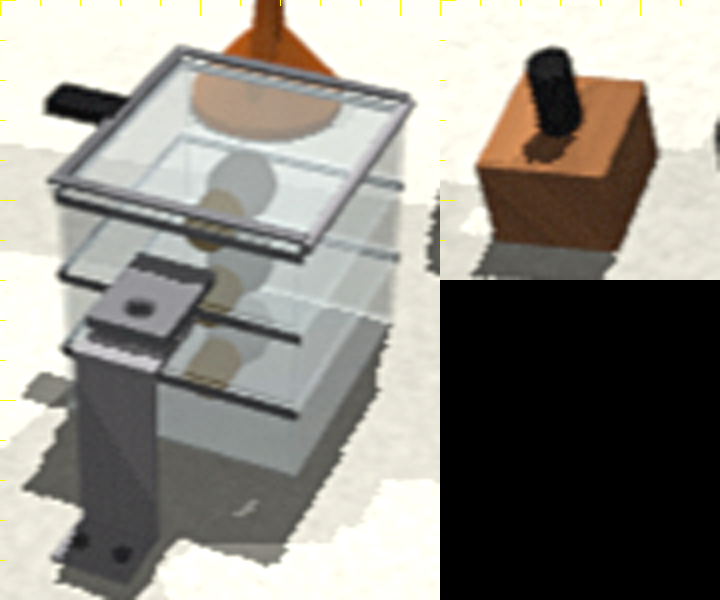

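The top crop shows the hole at about (406,167), the tab end at (197,377) and the pin-head top at about (665,121). In the scene crop the hole is at (140,307), the tab tip's top edge at (52,94) and the head-top centre at (549,56). Next I'll triangulate these points and cross-check them with depth.

```bash
cat > h.py <<'E'
import numpy as np
C={n:dict(np.load(f"{n}0.npz")) for n in("scene","top")}
def ray(n,p,C=C):
    c=C[n];d=np.linalg.inv(c["camera_matrix"])@[*p,1];T=c["cam_to_world"];return T[:3,3],T[:3,:3]@d
def tri(ps,pt,C=C):
    (o1,d1),(o2,d2)=ray("scene",ps,C),ray("top",pt,C)
    s=np.linalg.lstsq(np.c_[d1,-d2],o2-o1,rcond=None)[0];a,b=o1+s[0]*d1,o2+s[1]*d2
    return (a+b)/2,np.linalg.norm(a-b)
def atz(n,p,z):
    o,d=ray(n,p);return o+d*(z-o[2])/d[2]
def dep(n,p):
    o,d=ray(n,p);return o+d*C[n]["z_map"][int(round(p[1])),int(round(p[0]))]
def cr(x,y,ox,oy): return ((x+.5)/4-.5+ox,(y+.5)/4-.5+oy)
E
python3 - <<'E'
from h import *
np.set_printoptions(precision=1,suppress=True)
T=lambda x,y:cr(x,y,210,150);T2=lambda x,y:cr(x-520,y,380,220)
S=lambda x,y:cr(x,y,245,150);S2=lambda x,y:cr(x-440,y,120,280)
for n,s,t,z in(("hole",S(140,307),T(406,167),125),("tabtip",S(52,94),T(197.5,377),160),("head",S2(549,56),T2(665,121),88),
 ("lid FL",S(183,47),T(46,303),155),("lid FR",S(52,182),T(343,290),155),("RR",S(312,245),T(326,36),155),("RL",S(412,98),T(36,50),155)):
    print(n,*tri(s,t),"top@z",atz("top",t,z),"sc@z",atz("scene",s,z),"depth",dep("top",t),dep("scene",s))
print("stand top", [atz("top",T2(*p),50)[:2] for p in((561,101),(668,63),(707,150),(612,187))])
print("stand top sc",[atz("scene",S2(*p),50)[:2] for p in((478,164),(532,76),(645,83),(607,177))])
print("stand depth",dep("top",T2(640,85)),"ear",dep("top",T(380,150)),dep("top",T(380,190)))
E
```

```text
hole [605.8 -76.3 125.8] 2.2429701863640386 top@z [605. -77. 125.] sc@z [606.2 -74.7 125. ] depth [625.4 -88.3   0.1] [603.6 -70.1 121.2]
tabtip [484.7  41.2 158.2] 2.5334640470108805 top@z [483.6  40.4 160. ] sc@z [487.4  39.3 160. ] depth [489.2  46.3   0. ] [489.1  36.7 161.8]
head [ 472.4 -325.4   93.2] 1.855006387659882 top@z [ 471.8 -327.8   88. ] sc@z [ 468.7 -321.2   88. ] depth [ 471.8 -327.9   87.9] [ 470.7 -322.9   90.3]
lid FL [524.9 123.7 158.7] 2.492533378766823 top@z [524.2 123.5 155. ] sc@z [522.6 130.8 155. ] depth [524.1 123.5 155.3] [525.8 124.8 158.6]
lid FR [532.4 -38.1 157.5] 2.7184365565229487 top@z [531.5 -39.  155. ] sc@z [531.3 -33.9 155. ] depth [530.9 -38.7 161.5] [533.9 -37.9 158. ]
RR [676.1 -28.7 156.3] 5.157960105800733 top@z [674.1 -30.  155. ] sc@z [677.2 -24.9 155. ] depth [674.1 -30.  155.3] [677.4 -25.2 155.2]
RL [665.8 131.7 156.7] 2.365780674278863 top@z [665.2 131.4 155. ] sc@z [665.6 135.6 155. ] depth [665.3 131.4 154.4] [570.6 396.4  -1.3]
stand top [array([ 484.9, -276.8]), array([ 508.3, -344.1]), array([ 454.8, -366.3]), array([ 432.4, -306.7])]
stand top sc [array([ 454.8, -361.6]), array([ 437.8, -308.1]), array([ 488.2, -286.6]), array([ 511.3, -340.2])]
stand depth [ 494.6 -325.6   51.6] ear [614.7 -62.1 125.6] [591.6 -61.9 125.1]
```

>>> move_arm(fingers=[0.05,0.05,0.05,0.05,0.05,0.05,0.05,0.05,0.05,0.05], travel=[[0.033,-0.011,0],[0.066,-0.021,0],[0.099,-0.032,0],[0.132,-0.042,0],[0.165,-0.053,0],[0.198,-0.063,0],[0.231,-0.074,0],[0.264,-0.084,0.01],[0.297,-0.095,0.03],[0.329,-0.1055,0.05]], turn=[-0.127,-0.254,-0.381,-0.508,-0.635,-0.762,-0.889,-1.016,-1.143,-1.27], force=40)

```text
time: 1.35
ee_pos: [472.3, -325.0, 185.0]
tool_rot: [[-0.058, 0.998, -0.0], [0.998, 0.058, 0.0], [0.0, -0.0, -1.0]]
force: [0.3, -0.5, -0.6]
grip_width: 49.7
grasp_force: 0.0
```

>>> move_arm(fingers=[0.05,0.05], travel=[[0,0,0],[0,0,0]], turn=[0,0])

```text
time: 1.6
ee_pos: [471.3, -326.2, 185.8]
tool_rot: [[-0.053, 0.999, -0.001], [0.999, 0.053, -0.0], [-0.0, -0.001, -1.0]]
force: [0.4, -0.2, 0.3]
grip_width: 50.1
grasp_force: 0.0
```

>>> move_arm(fingers=[0.05,0.05,0.05,0.05,0.05,0.015,0.015,0.015,0.015,0.015], travel=[[0.001,0,0.025],[0.001,0,0.05],[0.001,0,0.075],[0.001,0,0.095],[0.001,0,0.103],[0.001,0,0.103],[0.001,0,0.103],[0.001,0,0.103],[0.001,0,0.103],[0.001,0,0.103]], turn=[0,0,0,0,0,0,0,0,0,0], force=40)

```text
time: 2.85
ee_pos: [472.2, -325.8, 84.2]
tool_rot: [[-0.054, 0.999, 0.002], [0.999, 0.054, -0.002], [-0.002, 0.001, -1.0]]
force: [-0.9, -0.3, 5.2]
grip_width: 18.7
grasp_force: 39.5
```

>>> move_arm(fingers=[0.015,0.015,0.015,0.015,0.015,0.015,0.015], travel=[[0,0,-0.01],[0,0,-0.03],[0,0,-0.055],[0,0,-0.085],[0,0,-0.115],[0,0,-0.125],[0,0,-0.125]], turn=[0,0,0,0,0,0,0])

```text
time: 3.72
ee_pos: [471.6, -324.9, 208.0]
tool_rot: [[-0.054, 0.999, 0.0], [0.999, 0.054, -0.0], [-0.0, 0.0, -1.0]]
force: [-0.1, -0.3, -1.2]
grip_width: 17.6
grasp_force: 39.3
```

Run:
```python
from station import get_state, capture
import cv2,numpy as np
s=get_state();print(s["ee_pos"],s["grip_width"],s["grasp_force"],s["force"])
o=[]
for n,(x,y) in(("scene",(110,190)),("top",(340,200))):
    c=capture(n);np.savez(f"{n}1.npz",**c)
    o.append(cv2.convertScaleAbs(cv2.resize(c["img"][y:y+120,x:x+95],None,fx=4,fy=4,interpolation=cv2.INTER_CUBIC),alpha=1.7,beta=10))
cv2.imwrite("pics/held.png",np.hstack(o))
```

```text
[ 471.62937383 -324.85737218  208.02940425] 17.635651923602875 39.31497395038605 [-0.06261971 -0.32149823 -1.15984935]
```

View pics/held.png

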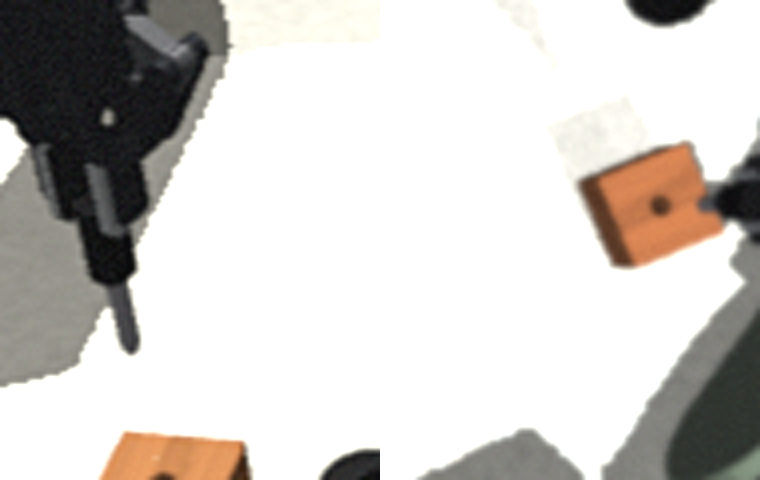

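Run:
```python
from h import *
np.set_printoptions(precision=1,suppress=True)
C1={n:dict(np.load(f"{n}1.npz")) for n in("scene","top")}
def S(x,y):return cr(x,y,110,190)
def T(x,y):return cr(x-380,y,340,200)
print("stand hole",atz("top",T(660,205),50))
def dp(n,p):
    o,d=ray(n,p);z=C1[n]["z_map"][int(round(p[1]))-1:int(round(p[1]))+2,int(round(p[0]))-1:int(round(p[0]))+2];return [o+d*v for v in (np.median(z),z.min())]
for nm,p in(("tip",S(130,350)),("shank",S(125,325)),("headbot",S(112,278)),("headmid",S(108,255)),("fingertip",S(120,228))):
    o,d=ray("scene",p)
    # nearest point on vertical axis through 471.6,-324.9
    k=np.dot(np.array([471.6,-324.9])-o[:2],d[:2])/np.dot(d[:2],d[:2]);print(nm,"axis pt",o+k*d,"depth",dp("scene",p)[0])
C["top"]
```

```text
stand hole [ 470.2 -325.3   50. ]
tip axis pt [ 471.3 -325.2  131.8] depth [ 473.6 -327.1  134.2]
shank axis pt [ 471.6 -325.   146. ] depth [ 474.5 -327.4  149. ]
headbot axis pt [ 471.1 -325.6  172.4] depth [ 478.2 -331.4  179.5]
headmid axis pt [ 471.4 -325.1  184.7] depth [ 478.9 -331.3  192. ]
fingertip axis pt [ 475.9 -319.7  196.9] depth [ 487.4 -329.3  207.9]
```

>>> move_arm(fingers=[0.015,0.015,0.015,0.015,0.015,0.015,0.015,0.015,0.015,0.015], travel=[[0.02,0.012,-0.02],[0.045,0.027,-0.02],[0.075,0.046,-0.02],[0.11,0.067,-0.02],[0.145,0.088,-0.02],[0.18,0.11,-0.02],[0.21,0.128,-0.02],[0.23,0.14,-0.02],[0.2405,0.147,-0.014],[0.2405,0.147,-0.012]], turn=[0,0,0,0,0,0,0,0,0,0])

```text
time: 5.08
ee_pos: [604.5, -76.3, 217.8]
tool_rot: [[-0.055, 0.998, -0.003], [0.998, 0.055, 0.001], [0.001, -0.003, -1.0]]
force: [-0.1, -0.0, -0.2]
grip_width: 18.5
grasp_force: 39.3
```

>>> move_arm(fingers=[0.015,0.015], travel=[[0,0,0],[0,0,0]], turn=[0,0])

```text
time: 5.32
ee_pos: [605.0, -77.9, 219.9]
tool_rot: [[-0.053, 0.999, -0.0], [0.999, 0.053, -0.0], [-0.0, -0.0, -1.0]]
force: [0.6, 0.6, -0.1]
grip_width: 19.2
grasp_force: 39.3
```

Run:
```python
from station import get_state, capture
import cv2,numpy as np
s=get_state();print(s["ee_pos"],s["grip_width"],s["grasp_force"],s["force"])
x,y=250,165
c=capture("scene");np.savez("scene2.npz",**c)
cv2.imwrite("pics/above.png",cv2.convertScaleAbs(cv2.resize(c["img"][y:y+75,x:x+75],None,fx=8,fy=8,interpolation=cv2.INTER_CUBIC),alpha=1.7,beta=10))
```

```text
[605.04780969 -77.88670959 219.85054322] 19.183728486226737 39.3241149187088 [ 0.56869263  0.64393024 -0.08804799]
```

View pics/above.png

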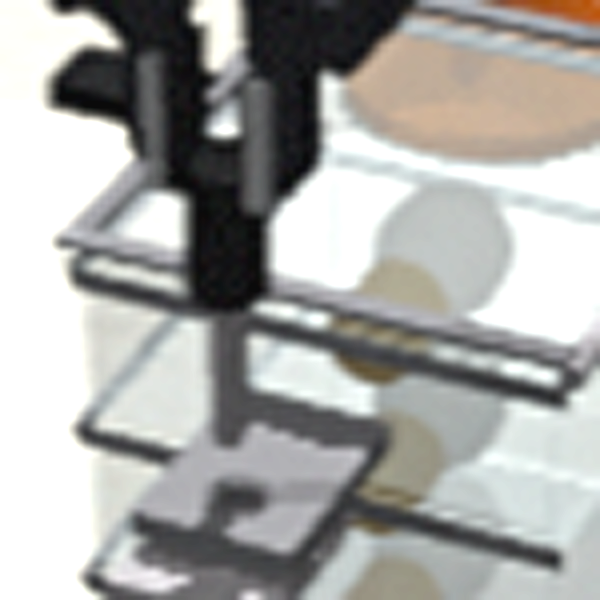

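The pin tip is at (229,440) and the hole at about (240,494). I'll compare the two through this camera.

Run:
```python
from h import *
np.set_printoptions(precision=1,suppress=True)
f=lambda x,y:((x+.5)/8-.5+250,(y+.5)/8-.5+165)
print("hole",atz("scene",f(240,494),125))
for p in((229,443),(228.5,307)):
  for z in (142.5,143.5,144.5): print(p,atz("scene",f(*p),z+(45 if p[1]<400 else 0)))
```

```text
hole [606.  -74.5 125. ]
(229, 443) [605.  -77.9 142.5]
(229, 443) [605.7 -79.1 143.5]
(229, 443) [606.5 -80.4 144.5]
(228.5, 307) [609.1 -83.8 187.5]
(228.5, 307) [609.9 -85.2 188.5]
(228.5, 307) [610.6 -86.5 189.5]
```

>>> move_arm(fingers=[0.015,0.015,0.015,0.015,0.015,0.015,0.015,0.015], travel=[[0.002,0.0015,0],[0.002,0.0015,0.005],[0.002,0.0015,0.01],[0.002,0.0015,0.014],[0.002,0.0015,0.017],[0.002,0.0015,0.02],[0.002,0.0015,0.022],[0.002,0.0015,0.022]], turn=[0,0,0,0,0,0,0,0])

```text
time: 6.38
ee_pos: [606.7, -74.8, 197.7]
tool_rot: [[-0.054, 0.999, -0.0], [0.999, 0.054, 0.0], [0.0, -0.0, -1.0]]
force: [-0.5, -0.7, -1.0]
grip_width: 18.8
grasp_force: 39.3
```

Tip at about z 122, with no contact force, so it is in the mouth.

>>> move_arm(fingers=[0.015,0.015,0.015,0.015,0.015], travel=[[0,0,0.003],[0,0,0.006],[0,0,0.009],[0,0,0.012],[0,0,0.012]], turn=[0,0,0,0,0])

```text
time: 7.0
ee_pos: [606.5, -74.8, 185.4]
tool_rot: [[-0.054, 0.999, -0.001], [0.999, 0.054, 0.0], [0.0, -0.001, -1.0]]
force: [1.4, -1.0, -0.4]
grip_width: 18.4
grasp_force: 39.3
```

>>> move_arm(fingers=[0.015,0.015,0.015,0.015,0.015,0.015,0.015], travel=[[0,0,0.004],[0,0,0.008],[0,0,0.012],[0,0,0.016],[0,0,0.02],[0,0,0.024],[0,0,0.024]], turn=[0,0,0,0,0,0,0])

```text
time: 7.88
ee_pos: [606.5, -74.8, 161.3]
tool_rot: [[-0.054, 0.999, -0.001], [0.999, 0.054, 0.0], [0.0, -0.001, -1.0]]
force: [0.4, -0.5, -0.7]
grip_width: 18.2
grasp_force: 39.3
```

>>> move_arm(fingers=[0.015,0.015,0.015,0.015,0.015], travel=[[0,0,0.002],[0,0,0.004],[0,0,0.006],[0,0,0.007],[0,0,0.007]], turn=[0,0,0,0,0])

```text
time: 8.5
ee_pos: [607.3, -75.4, 159.0]
tool_rot: [[-0.054, 0.999, 0.002], [0.999, 0.054, -0.002], [-0.002, 0.002, -1.0]]
force: [-5.8, 0.4, 16.1]
grip_width: 18.5
grasp_force: 40.9
```

Pickup had TCP 84 with the tip at 5. TCP 159 therefore puts the tip at 80, which is the seated depth. I'll release, retreat and look.

>>> move_arm(fingers=[0.015,0.045,0.045,0.045,0.045,0.045,0.045,0.045], travel=[[0,0,-0.003],[0,0,-0.003],[0,0,-0.003],[0,0,-0.003],[0,0,-0.02],[0,0,-0.05],[0,0,-0.09],[0,0,-0.12]], turn=[0,0,0,0,0,0,0,0])

```text
time: 9.5
ee_pos: [607.6, -75.0, 278.4]
tool_rot: [[-0.054, 0.999, 0.004], [0.999, 0.054, -0.001], [-0.001, 0.003, -1.0]]
force: [0.7, -1.1, 0.0]
grip_width: 45.1
grasp_force: 0.0
```

Run:
```python
from station import get_state, capture
import cv2,numpy as np
s=get_state();print(s["ee_pos"],s["q"],s["grip_width"],s["grasp_force"],s["force"])
x,y=240,150
c=capture("scene");np.savez("scene3.npz",**c)
cv2.imwrite("pics/seated.png",cv2.convertScaleAbs(cv2.resize(c["img"][y:y+120,x:x+120],None,fx=5,fy=5,interpolation=cv2.INTER_CUBIC),alpha=1.7,beta=10))
```

```text
[607.56475618 -74.9742803  278.36632271] [-2.64091700e-01  2.54031528e-01  1.39596787e+00  6.20831335e-05
  1.48794059e+00 -3.18169144e-01] 45.11064307385019 0.0 [ 0.7408725  -1.14541873  0.02356516]
```

View pics/seated.png

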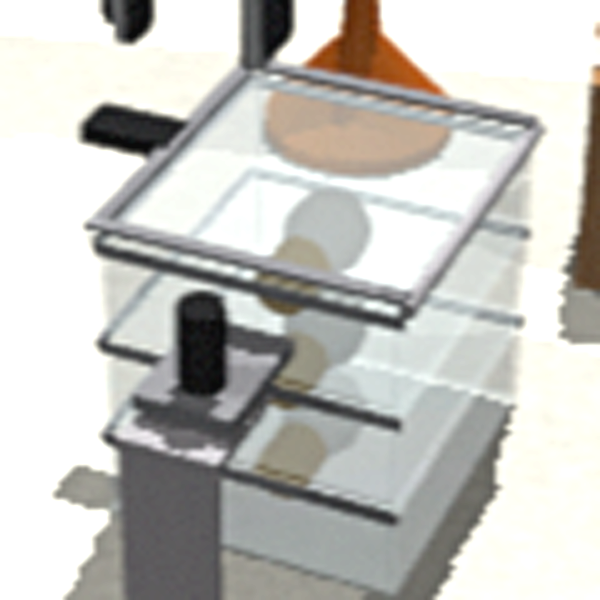

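The pin is seated, its head flush on the ear at (200,385) in the crop, and the lid is shut. Now I'll go to the tab with the fingers straddling it along rack y.

>>> move_arm(fingers=[0.06,0.06,0.06,0.06,0.06,0.06,0.06,0.06,0.06,0.06], travel=[[0.013,-0.011,0],[0.026,-0.022,0],[0.04,-0.033,0],[0.054,-0.045,0],[0.068,-0.056,0],[0.082,-0.068,0],[0.096,-0.079,0],[0.11,-0.091,0],[0.123,-0.102,0],[0.123,-0.102,0]], turn=[-0.1745,-0.349,-0.5235,-0.698,-0.8725,-1.047,-1.2215,-1.396,-1.571,-1.571])

```text
time: 10.8
ee_pos: [498.0, 43.1, 275.8]
tool_rot: [[-0.999, -0.054, 0.001], [-0.054, 0.999, -0.0], [-0.001, -0.0, -1.0]]
force: [0.3, -0.8, -0.2]
grip_width: 59.9
grasp_force: 0.0
```

>>> move_arm(fingers=[0.06,0.06,0.06,0.06], travel=[[0,0,0.02],[0,0,0.045],[0,0,0.06],[0,0,0.06]], turn=[0,0,0,0])

```text
time: 11.3
ee_pos: [497.7, 42.2, 213.8]
tool_rot: [[-0.999, -0.053, -0.003], [-0.053, 0.999, 0.0], [0.003, 0.0, -1.0]]
force: [-0.6, -0.9, 0.7]
grip_width: 59.9
grasp_force: 0.0
```

Run:
```python
from station import get_state, capture
import cv2,numpy as np
s=get_state();print(s["ee_pos"],s["q"],s["grip_width"],s["force"])
x,y=220,90
c=capture("scene");np.savez("scene4.npz",**c)
cv2.imwrite("pics/abovetab.png",cv2.convertScaleAbs(cv2.resize(c["img"][y:y+120,x:x+120],None,fx=5,fy=5,interpolation=cv2.INTER_CUBIC),alpha=1.9,beta=20))
```

```text
[497.69646297  42.22317118 213.78214656] [-8.87168530e-02  6.70829317e-02  1.74660216e+00 -1.54457721e-04
  1.33049363e+00 -1.71207439e+00] 59.94500962281717 [-0.57743805 -0.94366478  0.71786916]
```

View pics/abovetab.png

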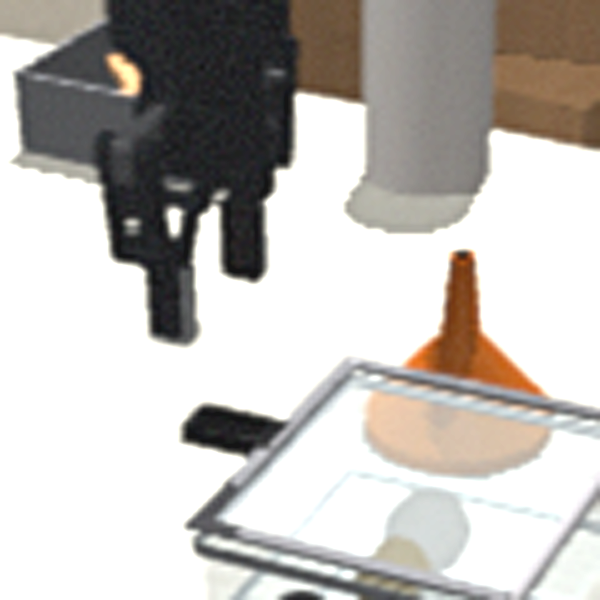

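Run:
```python
from h import *
np.set_printoptions(precision=1,suppress=True)
c=dict(np.load("scene4.npz"));f=lambda x,y:((x+.5)/5-.5+220,(y+.5)/5-.5+90)
def proj(P):
    T=np.linalg.inv(c["cam_to_world"]);p=c["camera_matrix"]@(T@[*P,1])[:3];p=p[:2]/p[2];return (p-[220,90]+.5)*5
print("tcp",proj([497.7,42.2,213.8]),"tips",proj([497.7,42.2,189]),proj([497.7,12.2,189]),proj([497.7,72.2,189]),"at tab",proj([497.7,42.2,160]),proj([484.7,41.2,160]),proj([511,42.2,160]))
def dp(p):
    o,d=ray("scene",p);return o+d*c["z_map"][int(round(p[1])),int(round(p[0]))]
for p in((175,325),(245,265),(190,420),(215,420),(260,425),(240,432),(200,415)): print(p,dp(f(*p)))
```

```text
tcp [209.  313.1] tips [211.1 363.3] [175.8 392.5] [245.  335.3] at tab [213.5 420.5] [187.6 414.9] [239.1 427.2]
(175, 325) [506.9   0.4 229.1]
(245, 265) [498.7  73.  223.6]
(190, 420) [491.9  32.1 163.6]
(215, 420) [501.1  38.4 162.8]
(260, 425) [519.4  46.8 160.7]
(240, 432) [515.9  35.2 162.1]
(200, 415) [491.3  41.7 161.2]
```

The fingertips sit higher than I assumed, at about TCP height when open. I'll go a bit deeper, since only the shelf lies below the tab, then grip and look.

>>> move_arm(fingers=[0.045,0.045,0.045,0.045,0.045,0.045,0.015,0.015,0.015,0.015], travel=[[0,0,0],[0,0,0.02],[0,0,0.04],[0,0,0.055],[0,0,0.065],[0,0,0.065],[0,0,0.065],[0,0,0.065],[0,0,0.065],[0,0,0.065]], turn=[0,0,0,0,0,0,0,0,0,0], force=30)

```text
time: 12.6
ee_pos: [498.9, 42.1, 150.8]
tool_rot: [[-0.999, -0.054, 0.002], [-0.054, 0.999, -0.001], [-0.002, -0.001, -1.0]]
force: [-1.2, -2.8, 5.0]
grip_width: 23.4
grasp_force: 31.9
```

Run:
```python
from station import get_state, capture
import cv2,numpy as np
s=get_state();print(s["ee_pos"],s["grip_width"],s["grasp_force"],s["force"])
x,y=220,110
c=capture("scene");np.savez("scene5.npz",**c)
cv2.imwrite("pics/tabgrip.png",cv2.convertScaleAbs(cv2.resize(c["img"][y:y+90,x:x+90],None,fx=6,fy=6,interpolation=cv2.INTER_CUBIC),alpha=2.5,beta=30))
```

```text
[498.94367052  42.13092781 150.77883777] 23.40669835336839 31.8727970123291 [-1.18067032 -2.76451249  5.04197228]
```

View pics/tabgrip.png

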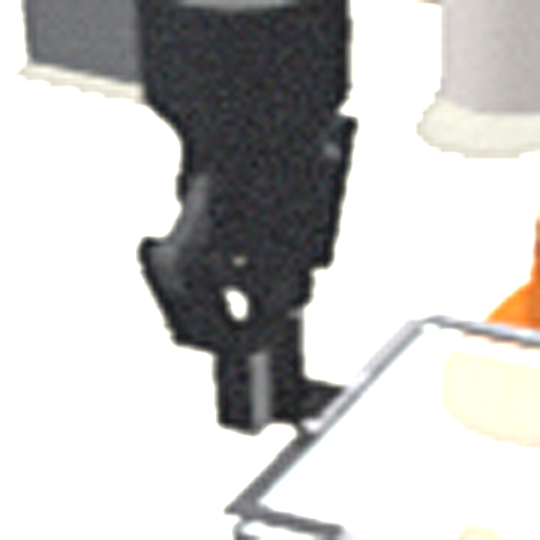

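The tab is gripped at 23.4 mm. I'll lift along the arc (radius 171) and check partway.

>>> move_arm(fingers=[0.015,0.015,0.015,0.015,0.015,0.015,0.015,0.015,0.015], travel=[[-0.0005,0,-0.009],[-0.0015,0,-0.018],[-0.003,0,-0.0265],[-0.005,0,-0.0355],[-0.007,0,-0.044],[-0.01,0,-0.0525],[-0.013,0,-0.061],[-0.017,0,-0.069],[-0.017,0,-0.069]], turn=[0,0,0,0,0,0,0,0,0])

```text
time: 13.78
ee_pos: [515.7, 43.1, 218.7]
tool_rot: [[-0.999, -0.054, 0.001], [-0.054, 0.999, -0.001], [-0.001, -0.001, -1.0]]
force: [4.4, -3.3, -4.3]
grip_width: 23.3
grasp_force: 30.5
```

>>> move_arm(fingers=[0.015,0.015,0.015,0.015,0.015,0.015,0.015,0.015,0.015], travel=[[-0.004,0,-0.008],[-0.0085,0,-0.016],[-0.0135,0,-0.0235],[-0.0185,0,-0.0305],[-0.0245,0,-0.0375],[-0.0305,0,-0.044],[-0.0365,0,-0.0505],[-0.0365,0,-0.0505],[-0.0365,0,-0.0505]], turn=[0,0,0,0,0,0,0,0,0])

```text
time: 14.9
ee_pos: [552.2, 45.3, 269.5]
tool_rot: [[-0.999, -0.054, 0.001], [-0.054, 0.999, -0.0], [-0.001, -0.0, -1.0]]
force: [3.8, -3.1, -5.1]
grip_width: 23.3
grasp_force: 30.1
```

Run:
```python
from station import get_state, capture
import cv2,numpy as np
s=get_state();print(s["ee_pos"],s["grip_width"],s["grasp_force"],s["force"],s["torque"])
x,y=215,60
c=capture("scene");np.savez("scene6.npz",**c)
t=capture("top");np.savez("top6.npz",**t)
a=cv2.resize(c["img"][y:y+200,x:x+150],None,fx=3,fy=3,interpolation=cv2.INTER_CUBIC)
b=cv2.resize(t["img"][140:270,200:350],None,fx=2,fy=2,interpolation=cv2.INTER_CUBIC)
b=cv2.copyMakeBorder(b,0,600-260,0,0,cv2.BORDER_CONSTANT)
cv2.imwrite("pics/open.png",cv2.convertScaleAbs(np.hstack([a,b]),alpha=1.8,beta=15))
```

```text
[552.23547785  45.27812159 269.52864462] 23.300786696449517 30.136044323444366 [ 3.79840711 -3.11160586 -5.05517282] [-0.58454414 -0.48954673  0.03773459]
```

View pics/open.png

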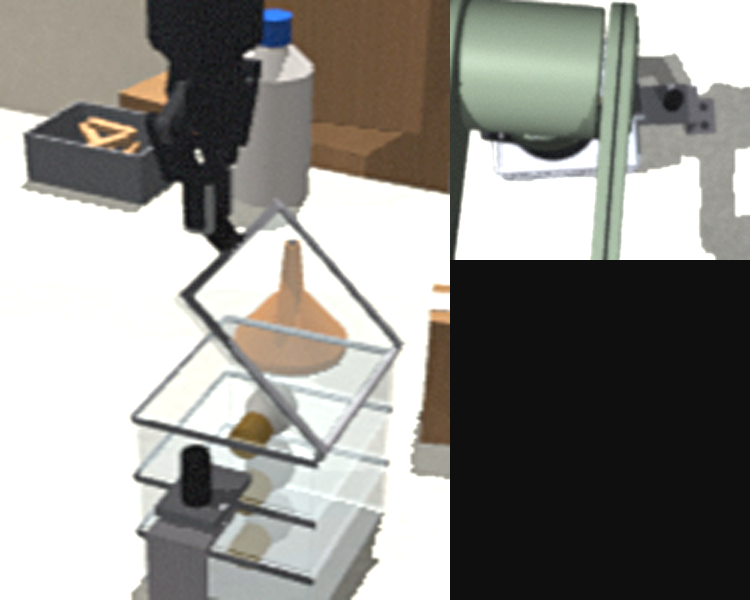

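The lid is open, with its right edge running from the hinge at (320,455) to the front corner at (185,293). I'll measure the angle.

Run:
```python
from h import *
np.set_printoptions(precision=1,suppress=True)
f=lambda x,y:((x+.5)/3-.5+215,(y+.5)/3-.5+60)
ex=np.array([np.cos(.054),np.sin(.054),0]);ey=np.array([-ex[1],ex[0],0]);c0=np.array([601,48.4,0])
def plane(p,y):
    o,d=ray("scene",p);k=(y-(o-c0)@ey)/(d@ey);P=o+k*d-c0;return np.array([P@ex,P[2]])
for y,a,b in((-83,(186,293),(320,458)),(83,(278,203),(399,347))):
    A,B=plane(f(*a),y),plane(f(*b),y);d=A-B;print(A,B,np.degrees(np.arctan2(d[1],-d[0])),np.hypot(*d), "vs hinge",np.degrees(np.arctan2(A[1]-152,70-A[0])))
```

```text
[-24.8 257. ] [ 71.7 154.9] 46.623029213602805 140.48387630634184 vs hinge 47.9070099480572
[-30.5 251.2] [ 69.7 152.3] 44.6263930137176 140.77813601686555 vs hinge 44.634203987087695
```

The images give about 45.6 ± 1.5°. The TCP displacement of (53.3, 118.7) matches exactly 45°. I'll settle briefly and hand in.

>>> move_arm(fingers=[0.015,0.015,0.015,0.015], travel=[[0,0,0],[0,0,0],[0,0,0],[0,0,0]], turn=[0,0,0,0])

```text
time: 15.5
ee_pos: [552.2, 45.3, 269.5]
tool_rot: [[-0.999, -0.054, 0.001], [-0.054, 0.999, -0.0], [-0.001, -0.0, -1.0]]
force: [3.6, -3.7, -6.1]
grip_width: 23.6
grasp_force: 30.1
```

```bash
python3 -c "
from station import finish_job,get_state
s=get_state();print(s['ee_pos'],s['grip_width'],s['joint_vel'].round(3));print(finish_job())"
```

```text
[552.22671197  45.27346977 269.50585244] 23.566777898721202 [ 0.001  0.002  0.002  0.003 -0.001 -0.001]
the job is handed in; nothing more can be done
None
```

The job is handed in: the pin is fully seated through both ears and released, and the gripper is holding the lid still at about 45° (the camera check gave 45.6 ± 1.5°), finished at 15.5 s with the torch, funnel and carton left alone.

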